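Start up the strip analyser

TASK

Start up the white strip analyser: with the fingertips press its green power key, then the yellow lamp key, then the blue tray-feed key, each lightly but fully down so that it stays down, lifting off after each one. Never press the red flush key, do not press out of order, and leave the jar, cups and tubes where they stand: nothing is to be picked up or shifted.

Things in the scene. Friction and masses are not known exactly. Their poses are not given: they have to be found in the camera images.
- analyser: white bench instrument, fixed (sizes in mm), 250 (its x) x 310 (its y) x 110 high; origin at the centre of its underside, z up; its front (-x) has a clear tray reaching 198 from the origin, under 45 high. On the flat top deck, 110 above the table, four coloured keys in black pods stand in a row at local x = -70, y = -93, -31, 31, 93, in any order of colours
- pod_green: black square bezel 46 x 46 x 10 mm high of the green power key, fixed on the analyser's deck; origin at the centre of its underside, axes parallel to the analyser's
- key_green_top (a point): centre of the top face of the green power key, a flat round cap of 32 mm diameter; when up, the face is 25 mm above the deck (135 mm above the table) and 15 mm above its bezel. The cap is springy rubber: it yields up to 3.5 mm under the finger at about 3 N per mm, beyond the travel of the key, and springs back when let go. The point moves with the cap
- key_green (a joint): travel of the green power key straight down: 0 up, 0.008 m fully down against a hard stop (the cap face then stands 7 mm above its bezel). It gives way at about 3.5 N, has no spring and stays down when pressed
- pod_yellow: black square bezel 46 x 46 x 10 mm high of the yellow lamp key, fixed on the analyser's deck; origin at the centre of its underside, axes parallel to the analyser's
- key_yellow_top (a point): centre of the top face of the yellow lamp key, a flat round cap of 32 mm diameter; when up, the face is 25 mm above the deck (135 mm above the table) and 15 mm above its bezel. The cap is springy rubber: it yields up to 3.5 mm under the finger at about 3 N per mm, beyond the travel of the key, and springs back when let go. The point moves with the cap
- key_yellow (a joint): travel of the yellow lamp key straight down: 0 up, 0.008 m fully down against a hard stop (the cap face then stands 7 mm above its bezel). It gives way at about 3.5 N, has no spring and stays down when pressed
- pod_blue: black square bezel 46 x 46 x 10 mm high of the blue tray feed key, fixed on the analyser's deck; origin at the centre of its underside, axes parallel to the analyser's
- key_blue_top (a point): centre of the top face of the blue tray feed key, a flat round cap of 32 mm diameter; when up, the face is 25 mm above the deck (135 mm above the table) and 15 mm above its bezel. The cap is springy rubber: it yields up to 3.5 mm under the finger at about 3 N per mm, beyond the travel of the key, and springs back when let go. The point moves with the cap
- key_blue (a joint): travel of the blue tray feed key straight down: 0 up, 0.008 m fully down against a hard stop (the cap face then stands 7 mm above its bezel). It gives way at about 3.5 N, has no spring and stays down when pressed
- pod_red: black square bezel 46 x 46 x 10 mm high of the red flush key, fixed on the analyser's deck; origin at the centre of its underside, axes parallel to the analyser's
- key_red_top (a point): centre of the top face of the red flush key, a flat round cap of 32 mm diameter; when up, the face is 25 mm above the deck (135 mm above the table) and 15 mm above its bezel. The cap is springy rubber: it yields up to 3.5 mm under the finger at about 3 N per mm, beyond the travel of the key, and springs back when let go. The point moves with the cap
- key_red (a joint): travel of the red flush key straight down: 0 up, 0.008 m fully down against a hard stop (the cap face then stands 7 mm above its bezel). It gives way at about 3.5 N, has no spring and stays down when pressed
- canister: white closed test-strip jar, 52 mm dia x 105 mm high, standing loose on the rear right of the analyser's deck; origin at the centre of its underside
- cup_a: amber specimen cup with white lid, 64 mm dia x 66 mm high, loose on the table right of the analyser; origin at the centre of its underside
- cup_b: amber specimen cup with orange lid, 64 mm dia x 66 mm high, loose on the table right of the analyser; origin at the centre of its underside
- tube_a: clear capped tube, 17 mm dia x 84 mm long, loose in the rack, top about 94 mm above the table; origin at the centre of its underside
- tube_b: amber capped tube, 17 mm dia x 84 mm long, loose in the rack, top about 94 mm above the table; origin at the centre of its underside
- rack: orange tube rack block 50 x 130 x 50 mm high, fixed to the table left of the analyser; origin at the centre of its underside

How it is judged:
By the outcome, as a careful person would: the job done as asked, in the order asked, and still so for the second after the job is handed in, with the robot touching nothing.
It also fails if it takes over 51 s, if anything falls off the work surface, if the arm or the gripper's body presses on something with over 40 N, if the wrist force passes 120 N, or if a joint passes its speed limit or range.

ROBOT

A 6-joint arm with a two-finger parallel gripper is mounted at the origin on the work surface. World frame = base frame: x ahead of the robot, y to its left, z up, the work surface at z = 0. Lengths are in mm, angles in rad, forces in N, time in s.
With the tool pointing down it reaches from about 350 to 975 mm from the base axis. Payload 7.1 kg.
Tool frame: the origin (TCP) lies midway between the tips of the shut fingers; the grasp point (between the pads) lies ctrl.grip_point_offset behind it (ctrl.grip_point_offset is the distance from the TCP to the grasp point, in mm); z points along the fingers, y is the line along which they close (so a half turn about z gives the same grasp; the last joint's range is limited). The gripper opens to 88 mm and grips with 3 to 60 N. Pads are 20 mm wide; open, the fingers measure 115 mm over their backs; the gripper's body (75 mm by 178 mm) begins 61 mm behind the grasp point.
Start: joints at [-1.335, 0.423, 1.63, -0, 1.089, -0.019], TCP at [157.551, -604.799, 222.675] pointing down, gripper open.
Joint ranges: [-3, 3], [-0.9, 2.11], [0.09, 2.58], [-1.31, 4.45], [0.11, 2.69], [-2.54, 2.54]. Speed limits (rad/s): [2.39, 2.39, 3.01, 3.14, 3.14, 3.14].

INTERFACE

Orientations are given as a rotation vector (axis times angle).
In Python, from workcell import ctrl, get_image, close_job, finder gives the robot as it stands.
- The arm moves only by the tool servo_tool, never from a script. Its argument "deltas" is a list of rows, each a list of 2 entries, a list of its own where there are three numbers: the shift along the tool's x, y, z in mm, then the turn, a rotation vector about the tool's x, y, z in rad. A call has 1 to 5 rows; each row is the pose to reach, as a shift and turn from the pose commanded when the call began, along the tool's axes at that moment; what a row does not reach only later rows make up. A row lasts 1/12 s, in which the tool goes at most 41.7 mm and 7.16 degrees, less where a joint would pass 70% of its speed; a pose out of reach is approached as far as the arm can. A call with a gripper value outside its range is refused whole. "grip" is the closure, from -1 (fully open) to 1 (shut), so that 0 is half open, set as the call begins (left out, the last holds). The fingers move at their own pace and stop on an object; the grip force is fixed at half the most. Time passes only in rows, so rows that repeat a pose let the fingers close. It gives the time, the measured TCP pose, the force, the opening and the grip force at its end, in the units of the state.
- ctrl.get_obs(): the state, without advancing time (a new reading comes with each control period).
- get_image(name): name is "side" or "top"; returns a dict with "frame" (420x560x3 uint8, blue, green, red), "depth" (420x560 float32, mm along the optical axis (not along the pixel's ray), 0 where there is no reading), "K" (3x3 intrinsics, pixels), "pose" (4x4, takes a point from camera to world coordinates). Camera axes: x right, y down, z forward; pixel columns grow to the right and rows downward; lengths in mm; the calibration is good to about 2 mm. A picture is of the moment at which its call begins.
- close_job(): hands the job in; it is judged then, once.
Trained networks look in a picture, given as the dict that the camera call returned (one of the last four; its "shot" number tells which), for a name from the list of things; names that differ only in an ending like _2 or _b are one class to them, and where a whole thing is asked for, a point or a joint stands for the part that bears it (a point fixed in the world has none). Each returns a list of dicts, best first, with "score" (0 to 1); they miss things now and then, are a little off and sometimes report something else, mostly with a low value. They report only what shows in the picture. A call takes as long as a camera call.
- finder.search_frame(query, picture): "rect" ([centre column, centre row, width, height] as shares, 0 to 1, of the picture: columns of its width, rows of its height, round what is visible of it).
- finder.silhouettes(query, picture): "mask" (420x560 bool, what is visible of it) and "rect" ([centre column, centre row, width, height] as shares, 0 to 1, of the picture: columns of its width, rows of its height, round what is visible of it).
The state is a dict: "t": time; "qpos": joint angles; "qvel": joint speeds; "joint_torque": joint torques, N m; "ee_pos": TCP position; "orientation": TCP orientation; "ft_force": force on the tool from outside, world axes, zero at the start; "moment": the same for the moment, N m; "width": finger opening in mm; "grasp_force": force on a finger pad.
Only numpy, scipy, OpenCV 4.12 (cv2) and the standard library are available. Lean on these libraries where they do the work, as an engineer would, in place of code of your own. Each camera call takes 0.05 s, during which the arm holds its last target. There are 200 camera calls.

## Working session

There is one attempt and no reset: what is moved stays moved. The work goes in short steps, Python scripts to look and compute and a tool call to move; the robot and the scene stay as the last step left them, time stands still between calls to the robot, and variables do not carry over. Pictures are saved under pics/ and viewed, at most 10 in all, crops included, and the job is handed in when it is done.

Besides the shell and the picture viewer there is one more tool, called by a JSON object that holds its "fn" and its "kwargs", one argument or row to a line. servo_tool: Moves the arm, as the interface text tells. Its arguments: {"type":"object","properties":{"deltas":{"type":"array","items":{"type":"array"}},"grip":{"type":"number"}},"required":["deltas"]}

```bash
mkdir -p pics
cat > h.py <<'E'
import numpy as np, cv2
from workcell import ctrl, get_image, close_job, finder
def world(p, m):
    v,u=np.nonzero(m&(p["depth"]>0)); d=p["depth"][v,u]
    c=np.linalg.inv(p["K"])@np.vstack([u*d,v*d,d])
    return (p["pose"]@np.vstack([c,np.ones(len(d))]))[:3].T
E
python3 - <<'E'
from h import *
o=ctrl.get_obs(); print(o["t"],o["ee_pos"],o["orientation"],o["width"],o["ft_force"],ctrl.grip_point_offset)
for n in("top","side"):
    p=get_image(n); cv2.imwrite(f"pics/{n}0.png",p["frame"])
    print(n,p["pose"][:3,3])
    for q in("green","yellow","blue","red"):
        for r in finder.silhouettes(f"key_{q}_top",p)[:2]:
            w=world(p,r["mask"]); print(q,round(r["score"],2),np.round(r["rect"],3),len(w),np.median(w,0).round(1) if len(w) else "")
E
```

```text
0.0 [ 157.40819773 -604.27851778  221.89594821] [-3.11462296e+00 -3.98902718e-01  2.82458006e-04] 87.64493649316589 [-0.5534504  -0.80526436  0.0536169 ] 18.700000000000003
top [ 326.19247187   54.93388192 1351.43899991]
green 0.47 [0.595 0.569 0.027 0.037] 161 [522.6 -83.7 135.8]
yellow 0.65 [0.551 0.585 0.02  0.037] 127 [505.8 -23.3 135.9]
blue 0.64 [0.503 0.612 0.031 0.043] 172 [487.7  34.6 135.2]
red 0.5 [0.456 0.629 0.034 0.034] 158 [469.   93.8 135.5]
side [183.10618248 698.49560294 542.60557824]
green 0.57 [0.587 0.436 0.026 0.032] 193 [522.3 -72.9 131.8]
yellow 0.5 [0.574 0.47  0.029 0.029] 241 [504.2 -15.6 132.4]
blue 0.76 [0.566 0.511 0.03  0.047] 246 [484.5  44.2 132.6]
red 0.82 [0.552 0.557 0.031 0.041] 315 [467.7 102.2 132.9]
```

View pics/top0.png

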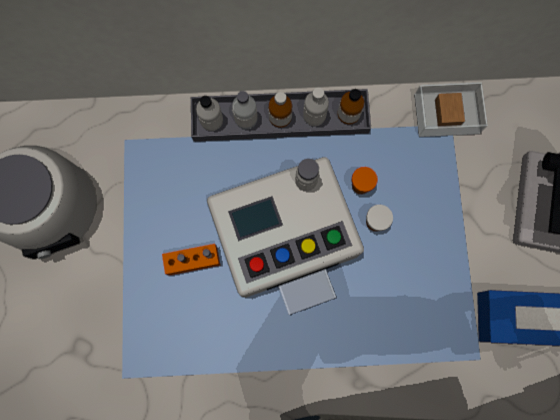

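View pics/side0.png

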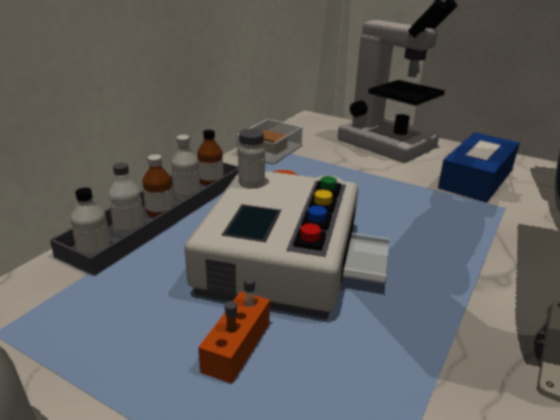

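Run:
```python
from h import *
p=get_image("top")
hsv=cv2.cvtColor(p["frame"],cv2.COLOR_BGR2HSV)
for q in("green","yellow","blue","red"):
    r=finder.silhouettes(f"key_{q}_top",p)[0]; m=r["mask"]
    w=world(p,m); w=w[abs(w[:,2]-135)<6]
    print(q,np.median(hsv[m],0),cv2.minEnclosingCircle(w[:,:2].astype(np.float32)),w[:,2].mean())
for q in("canister",):
    for r in finder.silhouettes(q,p)[:2]:
        w=world(p,r["mask"]); print(q,r["score"],np.median(w,0),w.max(0))
```

```text
green [ 70. 212. 109.] ((524.3583374023438, -83.60964965820312), 16.104238510131836) 135.67890092931955
yellow [ 27. 255. 172.] ((506.3516540527344, -24.56260871887207), 15.711747169494629) 135.50536849959207
blue [108. 219. 152.] ((488.2838134765625, 34.36856460571289), 15.619365692138672) 135.4638154450746
red [  2. 236. 172.] ((469.8646240234375, 93.47837829589844), 15.427926063537598) 135.3847495839263
canister 0.82 [652.32462651 -27.26511316 213.35725644] [685.38500506  -4.74499917 222.03408781]
```

{"fn": "servo_tool", "kwargs": {
  "deltas": [
    [[15,-13,0],[0,0,0]],
    [[40,-34,0],[0,0,0]],
    [[69,-59,0],[0,0,0]],
    [[98,-84,0],[0,0,0]],
    [[127,-109,0],[0,0,0]]
  ],
  "grip": 1
}}

```text
t: 1.22
ee_pos: [253.5, -466.0, 222.7]
orientation: [3.116, 0.398, 0.0]
ft_force: [0.9, 0.7, 0.0]
width: 57.7
grasp_force: 0.0
```

{"fn": "servo_tool", "kwargs": {
  "deltas": [
    [[29,-25,0],[0,0,0]],
    [[58,-50,0],[0,0,0]],
    [[87,-75,0],[0,0,0]],
    [[116,-99,0],[0,0,0]],
    [[145,-123,0],[0,0,0]]
  ]
}}

```text
t: 1.63
ee_pos: [363.1, -310.2, 223.0]
orientation: [3.116, 0.399, 0.001]
ft_force: [0.1, -0.5, -0.0]
width: 24.6
grasp_force: 0.0
```

{"fn": "servo_tool", "kwargs": {
  "deltas": [
    [[29,-25,0],[0,0,0]],
    [[58,-50,0],[0,0,0]],
    [[87,-75,0],[0,0,0]],
    [[116,-99,0],[0,0,0]],
    [[145,-123,0],[0,0,0]]
  ]
}}

```text
t: 2.05
ee_pos: [472.5, -154.4, 223.0]
orientation: [3.116, 0.399, 0.001]
ft_force: [0.4, -1.3, -0.2]
width: 0.4
grasp_force: 0.0
```

{"fn": "servo_tool", "kwargs": {
  "deltas": [
    [[29,-25,10],[0,0,0]],
    [[50,-42,25],[0,0,0]],
    [[64,-52,40],[0,0,0]],
    [[69,-56,50],[0,0,0]],
    [[69,-56,50],[0,0,0]]
  ]
}}

```text
t: 2.47
ee_pos: [523.6, -83.4, 170.7]
orientation: [-3.115, -0.402, 0.005]
ft_force: [-0.4, -0.6, -0.1]
width: 0.3
grasp_force: 0.0
```

```bash
cat > d.py <<'E'
from h import *
from scipy.spatial.transform import Rotation as R
K=dict(G=(524,-84,145),Y=(506.2,-24.3,145),B=(488.2,34.6,145))
o=ctrl.get_obs(); r=R.from_rotvec(o["orientation"])
print(o["t"],o["ee_pos"].round(1),r.as_matrix().round(3).tolist(),o["width"],o["ft_force"].round(2))
for k,v in K.items(): print(k,r.inv().apply(np.array(v)-o["ee_pos"]).round(1))
E
python3 d.py
```

```text
2.4667 [523.6 -83.4 170.7] [[0.967, 0.254, -0.003], [0.254, -0.967, 0.001], [-0.003, -0.001, -1.0]] 0.3273030603270784 [-0.41 -0.6  -0.11]
G [ 0.4  0.7 25.7]
Y [ -1.7 -61.5  25.8]
B [  -4.1 -123.1   25.9]
```

{"fn": "servo_tool", "kwargs": {
  "deltas": [
    [[0,0,8],[0,0,0]],
    [[0,0,18],[0,0,0]],
    [[0,0,27],[0,0,0]],
    [[0,0,31],[0,0,0]],
    [[0,0,31],[0,0,0]]
  ]
}}

```text
t: 2.88
ee_pos: [523.2, -85.2, 140.6]
orientation: [-3.116, -0.397, 0.003]
ft_force: [-0.0, 0.2, 0.0]
width: 0.5
grasp_force: 0.0
```

{"fn": "servo_tool", "kwargs": {
  "deltas": [
    [[0,0,2],[0,0,0]],
    [[0,0,4],[0,0,0]],
    [[0,0,6],[0,0,0]],
    [[0,0,7],[0,0,0]],
    [[0,0,7],[0,0,0]]
  ]
}}

```text
t: 3.3
ee_pos: [524.4, -84.7, 134.8]
orientation: [3.116, 0.399, 0.0]
ft_force: [-0.4, -1.5, 1.5]
width: 0.3
grasp_force: 0.8
```

{"fn": "servo_tool", "kwargs": {
  "deltas": [
    [[0,0,1],[0,0,0]],
    [[0,0,2],[0,0,0]],
    [[0,0,3],[0,0,0]],
    [[0,0,4],[0,0,0]],
    [[0,0,4],[0,0,0]]
  ]
}}

```text
t: 3.72
ee_pos: [524.4, -84.7, 130.6]
orientation: [3.116, 0.399, 0.001]
ft_force: [-0.8, -1.0, 2.1]
width: 0.4
grasp_force: 1.4
```

{"fn": "servo_tool", "kwargs": {
  "deltas": [
    [[0,0,1],[0,0,0]],
    [[0,0,2],[0,0,0]],
    [[0,0,3],[0,0,0]],
    [[0,0,3],[0,0,0]]
  ]
}}

```text
t: 4.05
ee_pos: [524.4, -84.6, 127.6]
orientation: [3.116, 0.399, 0.0]
ft_force: [0.5, -1.3, 2.6]
width: 0.2
grasp_force: 1.4
```

{"fn": "servo_tool", "kwargs": {
  "deltas": [
    [[0,0,0.5],[0,0,0]],
    [[0,0,1],[0,0,0]],
    [[0,0,1],[0,0,0]],
    [[0,0,1],[0,0,0]]
  ]
}}

```text
t: 4.38
ee_pos: [524.4, -84.6, 126.7]
orientation: [3.116, 0.399, 0.0]
ft_force: [-0.1, -1.3, 2.8]
width: 0.3
grasp_force: 1.3
```

{"fn": "servo_tool", "kwargs": {
  "deltas": [
    [[0,0,0.5],[0,0,0]],
    [[0,0,1],[0,0,0]],
    [[0,0,1],[0,0,0]],
    [[0,0,1],[0,0,0]]
  ]
}}

```text
t: 4.72
ee_pos: [524.4, -84.6, 125.8]
orientation: [3.116, 0.399, 0.0]
ft_force: [-0.5, -1.7, 4.3]
width: 0.6
grasp_force: 2.2
```

{"fn": "servo_tool", "kwargs": {
  "deltas": [
    [[0,0,0.5],[0,0,0]],
    [[0,0,0.5],[0,0,0]],
    [[0,0,0.5],[0,0,0]]
  ]
}}

```text
t: 4.97
ee_pos: [524.4, -84.6, 125.4]
orientation: [3.116, 0.399, 0.0]
ft_force: [0.4, -1.8, 6.5]
width: 0.7
grasp_force: 2.8
```

{"fn": "servo_tool", "kwargs": {
  "deltas": [
    [[0,0,0.4],[0,0,0]],
    [[0,0,0.4],[0,0,0]],
    [[0,0,-5],[0,0,0]],
    [[0,0,-25],[0,0,0]],
    [[0,0,-47],[0,0,0]]
  ]
}}

```text
t: 5.38
ee_pos: [522.5, -83.9, 171.2]
orientation: [-3.114, -0.399, 0.007]
ft_force: [0.1, -0.2, -0.4]
width: 0.3
grasp_force: 0.0
```

{"fn": "servo_tool", "kwargs": {
  "deltas": [
    [[0,-25,0],[0,0,0]],
    [[-1,-45,0],[0,0,0]],
    [[-1.5,-58,0],[0,0,0]],
    [[-1.5,-60.5,0],[0,0,0]],
    [[-1.5,-60.5,0],[0,0,0]]
  ]
}}

```text
t: 5.8
ee_pos: [507.0, -25.7, 171.9]
orientation: [-3.116, -0.402, 0.002]
ft_force: [1.1, -0.4, 0.4]
width: 0.5
grasp_force: 0.0
```

```bash
python3 d.py
cat > k.py <<'E'
from h import *
for n in("top","side"):
    p=get_image(n)
    for q in("green","yellow","blue","red"):
        for r in finder.silhouettes(f"key_{q}_top",p)[:1]:
            w=world(p,r["mask"]); print(n,q,round(r["score"],2),len(w),np.median(w,0).round(1))
E
python3 k.py
```

```text
5.8 [507.  -25.7 171.9] [[0.967, 0.254, -0.001], [0.254, -0.967, 0.0], [-0.001, -0.0, -1.0]] 0.45423953113068605 [ 1.09 -0.4   0.43]
G [ 1.7 60.7 26.9]
Y [-0.4 -1.6 26.9]
B [ -2.9 -63.1  26.9]
top red 0.58 137 [470.1  92.3 135.9]
side green 0.38 134 [524.5 -75.9 125.4]
side yellow 0.5 228 [503.6 -15.5 132.1]
side blue 0.79 283 [485.1  43.  132. ]
side red 0.79 311 [468.4 102.4 132.9]
```

{"fn": "servo_tool", "kwargs": {
  "deltas": [
    [[0,-0.8,8],[0,0,0]],
    [[0,-0.8,18],[0,0,0]],
    [[0,-0.8,27],[0,0,0]],
    [[0,-0.8,33],[0,0,0]],
    [[0,-0.8,35],[0,0,0]]
  ]
}}

```text
t: 6.72
ee_pos: [506.3, -25.5, 135.4]
orientation: [-3.116, -0.399, 0.004]
ft_force: [-0.8, 0.4, -0.1]
width: 0.3
grasp_force: 0.0
```

{"fn": "servo_tool", "kwargs": {
  "deltas": [
    [[0,0,2],[0,0,0]],
    [[0,0,4],[0,0,0]],
    [[0,0,6],[0,0,0]],
    [[0,0,8],[0,0,0]],
    [[0,0,8],[0,0,0]]
  ]
}}

```text
t: 7.13
ee_pos: [507.3, -25.6, 129.1]
orientation: [-3.116, -0.399, 0.0]
ft_force: [-2.0, 1.1, 2.9]
width: 0.3
grasp_force: 1.3
```

{"fn": "servo_tool", "kwargs": {
  "deltas": [
    [[0,0,1],[0,0,0]],
    [[0,0,2],[0,0,0]],
    [[0,0,3],[0,0,0]],
    [[0,0,3],[0,0,0]],
    [[0,0,3],[0,0,0]]
  ]
}}

```text
t: 7.55
ee_pos: [507.5, -25.6, 126.2]
orientation: [3.116, 0.399, 0.0]
ft_force: [-2.0, 0.3, 2.5]
width: 0.4
grasp_force: 1.6
```

{"fn": "servo_tool", "kwargs": {
  "deltas": [
    [[0,0,0.5],[0,0,0]],
    [[0,0,1],[0,0,0]],
    [[0,0,1],[0,0,0]],
    [[0,0,1],[0,0,0]]
  ]
}}

```text
t: 7.88
ee_pos: [507.5, -25.7, 125.4]
orientation: [3.116, 0.399, 0.0]
ft_force: [-3.1, 0.6, 5.6]
width: 0.3
grasp_force: 2.8
```

{"fn": "servo_tool", "kwargs": {
  "deltas": [
    [[0,0,0.6],[0,0,0]],
    [[0,0,0.6],[0,0,0]],
    [[0,0,0.6],[0,0,0]]
  ]
}}

```text
t: 8.13
ee_pos: [507.5, -25.6, 124.9]
orientation: [3.116, 0.399, 0.0]
ft_force: [-3.4, 1.2, 7.4]
width: 0.4
grasp_force: 3.5
```

{"fn": "servo_tool", "kwargs": {
  "deltas": [
    [[0,0,-4],[0,0,0]],
    [[0,0,-20],[0,0,0]],
    [[0,0,-40],[0,0,0]],
    [[0,0,-47],[0,0,0]]
  ]
}}

```text
t: 8.47
ee_pos: [508.9, -25.8, 173.6]
orientation: [3.115, 0.399, 0.006]
ft_force: [1.0, -0.0, -0.1]
width: 0.5
grasp_force: 0.0
```

{"fn": "servo_tool", "kwargs": {
  "deltas": [
    [[-1,-25,0],[0,0,0]],
    [[-2,-45,0],[0,0,0]],
    [[-2.5,-58,0],[0,0,0]],
    [[-2.5,-62,0],[0,0,0]],
    [[-2.5,-62,0],[0,0,0]]
  ]
}}

```text
t: 8.88
ee_pos: [489.3, 34.4, 171.4]
orientation: [3.116, 0.402, 0.001]
ft_force: [0.2, -0.6, 0.5]
width: 0.8
grasp_force: 0.0
```

```bash
python3 d.py; python3 k.py
```

```text
8.8833 [489.3  34.4 171.4] [[0.967, 0.254, 0.0], [0.254, -0.967, -0.0], [0.0, 0.0, -1.0]] 0.7992573289837025 [ 0.2  -0.64  0.53]
G [  3.5 123.3  26.4]
Y [ 1.4 61.  26.4]
B [-1.  -0.5 26.4]
top green 0.69 139 [523.9 -85.2 127.9]
top blue 0.33 269 [523.6 -89.5 124. ]
top red 0.46 159 [523.9 -84.8 127.8]
side yellow 0.71 181 [505.2 -19.8 125.5]
side blue 0.52 283 [485.3  43.8 132.5]
side red 0.76 321 [468.5 102.1 132.8]
```

Green reads 127.9, which is fully down, and yellow is down too. Blue is next.

{"fn": "servo_tool", "kwargs": {
  "deltas": [
    [[-0.5,0,8],[0,0,0]],
    [[-0.5,0,18],[0,0,0]],
    [[-0.5,0,27],[0,0,0]],
    [[-0.5,0,33],[0,0,0]],
    [[-0.5,0,35],[0,0,0]]
  ]
}}

```text
t: 9.8
ee_pos: [487.8, 33.6, 134.9]
orientation: [-3.116, -0.399, 0.004]
ft_force: [-0.4, 0.1, 0.6]
width: 0.4
grasp_force: 0.6
```

{"fn": "servo_tool", "kwargs": {
  "deltas": [
    [[0,0,2],[0,0,0]],
    [[0,0,4],[0,0,0]],
    [[0,0,6],[0,0,0]],
    [[0,0,8],[0,0,0]],
    [[0,0,8],[0,0,0]]
  ]
}}

```text
t: 10.22
ee_pos: [488.7, 33.6, 128.4]
orientation: [-3.116, -0.399, 0.0]
ft_force: [-1.9, -0.4, 2.6]
width: 0.1
grasp_force: 1.3
```

{"fn": "servo_tool", "kwargs": {
  "deltas": [
    [[0,0,1],[0,0,0]],
    [[0,0,2],[0,0,0]],
    [[0,0,3],[0,0,0]],
    [[0,0,3],[0,0,0]],
    [[0,0,3],[0,0,0]]
  ]
}}

```text
t: 10.63
ee_pos: [488.9, 33.6, 125.7]
orientation: [-3.116, -0.399, -0.0]
ft_force: [-2.6, -0.8, 4.4]
width: 0.6
grasp_force: 2.3
```

{"fn": "servo_tool", "kwargs": {
  "deltas": [
    [[0,0,0.5],[0,0,0]],
    [[0,0,1],[0,0,0]],
    [[0,0,1],[0,0,0]],
    [[0,0,1],[0,0,0]]
  ]
}}

```text
t: 10.97
ee_pos: [489.0, 33.6, 124.9]
orientation: [3.116, 0.399, 0.001]
ft_force: [-3.4, -0.5, 6.4]
width: 0.5
grasp_force: 3.5
```

{"fn": "servo_tool", "kwargs": {
  "deltas": [
    [[0,0,0.3],[0,0,0]],
    [[0,0,0.3],[0,0,0]]
  ]
}}

```text
t: 11.13
ee_pos: [489.0, 33.6, 124.6]
orientation: [-3.116, -0.399, -0.001]
ft_force: [-2.6, 0.8, 7.3]
width: 0.9
grasp_force: 3.9
```

{"fn": "servo_tool", "kwargs": {
  "deltas": [
    [[0,0,-4],[0,0,0]],
    [[0,0,-20],[0,0,0]],
    [[0,0,-50],[0,0,0]],
    [[0,0,-80],[0,0,0]],
    [[0,0,-95],[0,0,0]]
  ]
}}

```text
t: 11.55
ee_pos: [490.6, 33.7, 222.3]
orientation: [3.116, 0.399, 0.007]
ft_force: [0.7, 0.4, -0.6]
width: 0.2
grasp_force: 0.0
```

{"fn": "servo_tool", "kwargs": {
  "deltas": [
    [[0,15,0],[0,0,0]],
    [[0,45,0],[0,0,0]],
    [[0,80,0],[0,0,0]],
    [[0,115,0],[0,0,0]],
    [[0,150,0],[0,0,0]]
  ]
}}

```text
t: 11.97
ee_pos: [527.3, -113.0, 219.5]
orientation: [3.115, 0.4, 0.002]
ft_force: [0.5, 0.9, 0.3]
width: 0.8
grasp_force: 0.0
```

{"fn": "servo_tool", "kwargs": {
  "deltas": [
    [[0,35,0],[0,0,0]],
    [[0,70,0],[0,0,0]],
    [[0,105,0],[0,0,0]],
    [[0,140,0],[0,0,0]],
    [[0,170,0],[0,0,0]]
  ]
}}

```text
t: 12.38
ee_pos: [570.2, -278.7, 219.2]
orientation: [3.115, 0.398, 0.002]
ft_force: [-0.0, 0.6, 0.6]
width: 0.5
grasp_force: 0.0
```

{"fn": "servo_tool", "kwargs": {
  "deltas": [
    [[0,15,0],[0,0,0]],
    [[0,20,0],[0,0,0]],
    [[0,20,0],[0,0,0]],
    [[0,20,0],[0,0,0]]
  ]
}}

```text
t: 12.72
ee_pos: [574.2, -294.2, 218.9]
orientation: [-3.115, -0.4, 0.001]
ft_force: [0.4, -0.3, -0.5]
width: 0.4
grasp_force: 0.0
```

```bash
python3 d.py; python3 k.py; python3 -c "
from h import *
p=get_image('top');cv2.imwrite('pics/top1.png',p['frame'])
# plane positions by HSV-free fixed spots
P=np.linalg.inv(p['pose'])
for k,c in dict(G=(524,-84),Y=(506.2,-24.3),B=(488.2,34.6),R=(469.9,93.5)).items():
    a=p['K']@(P@np.array([*c,130,1]))[:3]; u,v=(a[:2]/a[2]).astype(int)
    m=np.zeros((420,560),bool); m[v-3:v+4,u-3:u+4]=1
    print(k,np.median(world(p,m),0).round(1),p['frame'][v,u])"
```

```text
12.7167 [ 574.2 -294.2  218.9] [[0.968, 0.252, -0.001], [0.252, -0.968, 0.001], [-0.001, -0.001, -1.0]] 0.41944483807200794 [ 0.38 -0.33 -0.51]
G [   4.5 -216.    74.1]
Y [   2.4 -278.3   74.2]
B [-2.000e-01 -3.398e+02  7.420e+01]
top green 0.55 429 [524.5 -83.6 122.6]
top yellow 0.48 167 [504.9 -24.7 127.1]
top blue 0.6 559 [ 575.  -204.    66.8]
top red 0.56 150 [468.8  93.7 135.6]
side green 0.5 147 [523.4 -78.4 125.4]
side yellow 0.71 161 [504.9 -18.1 125.6]
side blue 0.46 170 [487.   40.6 125.7]
side red 0.69 307 [467.6 103.1 133. ]
G [524.1 -83.6 128.7] [ 46 102  20]
Y [506.8 -23.2 127. ] [  0 146 175]
B [489.   34.8 127.9] [141  70  23]
R [470.6  94.2 135.3] [ 17  23 160]
```

```bash
python3 -c "
from workcell import close_job; print(close_job())"
```

```text
the job is handed in; nothing more can be done
None
```

I pressed green, yellow and blue in that order, each to its hard stop at about 7 N; the camera then read all three about 7–8 mm lower with red still up, nothing else was touched as far as I could tell, and the job was handed in at about 13 s.

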